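# Fit and pin the cutting cassette of a deli vegetable dicer

## Robot

A 6-joint arm with a two-finger parallel gripper is mounted at the origin on the work surface. World frame = base frame: x ahead of the robot, y to its left, z up, the work surface at z = 0. Lengths are in m, angles in rad, forces in N, time in s.
With the tool pointing down it reaches from about 0.275 to 0.825 m from the base axis. Payload 5.2 kg.
Tool frame: the origin (TCP) lies between the finger pads; the fingertips stand 11 mm ahead of it and the grasp point (between the pads) lies 8 mm behind it; z points along the fingers, y is the line along which they close (so a half turn about z gives the same grasp; the last joint's range is limited). The gripper opens to 93 mm and grips with 3 to 60 N. Pads are 15 mm wide; open, the fingers measure 128 mm over their backs; the gripper's body (75 mm by 188 mm) begins 65 mm behind the grasp point.
Start: joints at [-1.548, 0.259, 1.535, -0, 1.348, -0.203], TCP at [0.123, -0.536, 0.23] pointing down, gripper open.
Joint ranges: [-3.14, 3.14], [-0.91, 2.08], [0.19, 2.58], [-1.22, 4.36], [0.22, 2.71], [-3.12, 3.12]. Speed limits (rad/s): [2.57, 2.57, 3.14, 3.14, 3.14, 3.14].

## Interface

Orientations are given as [roll, pitch, yaw] about the fixed x, y, z axes, in that order (R = Rz(yaw) Ry(pitch) Rx(roll)).
In Python, from rig import read_state, get_image, get_calibration, hand_in, cut_out gives the robot as it stands. The module is installed in compiled form; this text tells all that it offers.
- The arm moves only by the tool servo_tool, never from a script. Its arguments are lists of equal length, an entry for each row: "travel": the shift along the tool's x, y, z normalised to -1 to 1, where 1 is 8 cm, a list of three; "dr": the turn, a rotation vector about the tool's x, y, z normalised to -1 to 1, where 1 is 180 degrees, a list of three; "fingers": the opening, from -1 (shut) to 1 (fully open). In form: {"travel": [[x, y, z], ...], "dr": [[wx, wy, wz], ...], "fingers": [fingers, ...]}. A call has 1 to 8 rows; each row is the pose to reach, as a shift and turn from the pose commanded when the call began, along the tool's axes at that moment, turning the shorter way round; what a row does not reach only later rows make up. A row lasts 1/12 s, in which the tool goes at most 41.7 mm and 7.16 degrees, less where a joint would pass 70% of its speed; a pose out of reach is approached as far as the arm can. A call with a number of a shift or a turn outside -1 to 1 is refused whole. A call with a gripper value outside its range is refused whole. The fingers move at their own pace and stop on an object; "force" is the grip in N (left out, the last holds). Time passes only in rows, so rows that repeat a pose let the fingers close. It gives the time, the measured TCP pose, the force, the opening and the grip force at its end, in the units of the state.
- read_state(): the state, without advancing time (a new reading comes with each control period).
- get_image(name): name is "scene" or "top" or "wrist"; returns the picture (420x560x3 uint8, blue, green, red); there is no depth.
- get_calibration(name): a dict with "fx", "fy", "cx", "cy" (pixels), "D" ([k1, k2, p1, p2, k3] as OpenCV has them; the pictures are not rectified), "R" (3x3) and "t" (3): a world point X has camera coordinates R X + t. Camera axes: x right, y down, z forward; pixel columns grow to the right and rows downward; lengths in m; the calibration is good to about 2 mm. A picture is of the moment at which its call begins: read the wrist's pose just before it. get_calibration takes no time and is no camera call; for the wrist camera it gives the pose at the moment of the call.
- hand_in(): hands the job in; it is judged then, once.
Trained networks look in the newest picture that a camera, given by its name, has taken for a name from the list of things; names that differ only in an ending like _2 or _b are one class to them, and where a whole thing is asked for, a point or a joint stands for the part that bears it (a point fixed in the world has none). Each returns a list of dicts, best first, with "p" (0 to 1); they miss things now and then, are a little off and sometimes report something else, mostly with a low value. They report only what shows in the picture. A call takes as long as a camera call.
- cut_out(query, camera): "mask" (420x560 bool, what is visible of it) and "bbox" ([left, top, right, bottom] in pixels, round what is visible of it).
The state is a dict: "time": time; "q": joint angles; "qvel": joint speeds; "tau": joint torques, N m; "position": TCP position; "tcp_rot": TCP orientation; "contact_force": force on the tool from outside, world axes, zero at the start; "moment": the same for the moment, N m; "gripper_width": finger opening in m; "grip_force": force on a finger pad.
Only numpy, scipy, OpenCV 4.12 (cv2) and the standard library are available. Lean on these libraries where they do the work, as an engineer would, in place of code of your own. Each camera call takes 0.05 s, during which the arm holds its last target. There are 200 camera calls.

## Task

Get the vegetable dicer ready: set the green-handled cutting cassette down into the recess of the dicer until it sits fully home, with its slotted steel tongue over the brass keeper. Then take the red-headed locking pin out of its slanted rest and push it down through the tongue's slot and the keeper's hole, wherever along the slot that hole is, until the pin's collar lies on the tongue. Leave the orange cassette and the two jars where they are.

Things in the scene. Friction and masses are not known exactly. Their poses are not given: they have to be found in the camera images.
- dicer: Fixed base of the dicer, aluminium and blue. Origin on the counter under the recess centre; x and y are its sides, z up. The aluminium block spans 128 mm in x and 108 mm in y about the origin and its top is 40 mm above the counter; a lock channel 42 mm wide in blue walls adjoins it on the +y side (y = 54 to 96 mm). The channel's floor is 8 mm above the counter.
- recess (a point): Centre of the recess floor in the dicer, 24 mm above the counter, axes as the dicer. The recess is 93 mm in x by 77 mm in y and 16 mm deep, open upward: 2.5 mm play all round the cassette.
- lock_mid (a point): Middle of the lock channel at the keeper's flat top: 39 mm above the counter, 72 mm along the dicer's +y from the recess centre; axes as the dicer. The keeper, a fixed brass plate 14 mm thick, has one vertical through hole of 12 mm diameter, up to 14 mm either way along the dicer's x from here (not off in y). Its place is not reported: find the hole by touch through the slot, or by looking.
- green_cassette: Cassette to fit: white frame 88 mm in x, 72 mm in y, 22 mm high, steel blade grid, green grip; 260 g. Origin at the centre of its underside, z up. A steel tongue, 72 mm wide in x, 5 mm thick (17 to 22 mm above the underside), sticks out on its +y side to y = 90 mm. Seated, its axes point as the dicer's and the tongue is 2 mm above the keeper. Starts flat on the counter at the left.
- green_cassette_grip (a point): Middle of the green grip of the cassette, 40 mm above its underside: an upright rib 54 mm long in the cassette's x, 12 mm thick in y, standing from 22 to 52 mm above the underside. Axes as the cassette.
- green_cassette_slot (a point): Centre of the slot through the tongue, on the tongue's top (22 mm above the underside, 72 mm along the cassette's +y). The slot is 48 mm long in x and 16 mm wide in y. Axes as the cassette.
- pin: Locking pin, 70 g. Origin at its tip, z towards its head. Steel shank 10 mm diameter, 34 mm long, the last 6 mm tapering to 7 mm; steel collar 22 mm diameter, 5 mm thick (34 to 39 mm from the tip); red round head 18 mm diameter (39 to 71 mm). Starts in the slanted rest, leaning about 0.5 rad, head towards the rest's +x. Home, its tip is 27 mm below the keeper's top.
- pin_collar (a point): Centre of the underside of the pin's collar, 34 mm from the tip, axes as the pin.
- pin_rest: Fixed grey pin rest on a black foot (100 by 70 mm), origin under the mouth of its hole on the counter, z up. Its tilted grey block, 56 by 56 by 30 mm, has a 12.5 mm through hole whose axis leans 0.5 rad from the vertical towards the rest's +x.
- rest_mouth (a point): Centre of the mouth of the slanted hole, on the block's upper face, 58 mm above the counter. The pin's collar lies here.
- orange_cassette: Spare cassette, of the same shape as the green one but with an orange grip and a coarser grid; not to be used. Origin at the centre of its underside.
- jar_olives: Glass jar with a red lid, 68 mm diameter, 95 mm high, at the far side. Origin at the centre of its underside.
- jar_peppers: Amber glass jar with a yellow lid, 68 mm diameter, 85 mm high, at the far right. Origin at the centre of its underside.

How it is judged:
On the way, in this order (a step that is already met when the one before it is completed fails the run):
1. the green cassette sits fully home in the recess (within 2 mm of its floor, level, tongue over the keeper) (x of green_cassette in the frame of recess between -0.004 and 0.004 m and y of green_cassette in the frame of recess between -0.004 and 0.004 m and z of green_cassette in the frame of recess below 0.002 m and angle between green_cassette's own z axis and vertical below 0.05 rad and horizontal distance between green_cassette_slot and lock_mid below 0.009 m), for 0.2 s.
2. the locking pin is down through the slot and the keeper's hole, upright, its collar within 4 mm of the tongue (all of step 1 and y of pin in the frame of lock_mid between -0.004 and 0.004 m and x of pin in the frame of lock_mid between -0.017 and 0.017 m and z of pin in the frame of lock_mid between -0.034 and -0.022 m and z of pin_collar in the frame of green_cassette_slot below 0.004 m and angle between pin's own z axis and vertical below 0.2 rad), for 0.2 s.
At the end, for the whole second after the job is handed in: Green cassette in the recess: underside within 2 mm of its floor, centred within 4 mm, level, tongue over the keeper. Pin upright (within 0.2 rad) through slot and keeper hole: tip 22 mm or more below the keeper's top, collar within 4 mm of the tongue. Both released and at rest (all of step 2 and linear speed of each of pin, green_cassette below 0.02 m/s); the robot touches nothing.
It fails at once if the orange cassette is tipped or moved more than 30 mm (distance of orange_cassette from where it was at the start of the episode above 0.03 m or angle between orange_cassette's own z axis and vertical above 0.5 rad).
It fails at once if the red-lidded jar is tipped or moved more than 50 mm (distance of jar_olives from where it was at the start of the episode above 0.05 m or angle between jar_olives's own z axis and vertical above 0.5 rad).
It fails at once if the yellow-lidded jar is tipped or moved more than 50 mm (distance of jar_peppers from where it was at the start of the episode above 0.05 m or angle between jar_peppers's own z axis and vertical above 0.5 rad).
It also fails if it takes over 72 s, if anything falls off the work surface, if the arm or the gripper's body presses on something with over 40 N, if the wrist force passes 120 N, or if a joint passes its speed limit or range.

## Working session

There is one attempt and no reset: what is moved stays moved. The work goes in short steps, Python scripts to look and compute and a tool call to move; the robot and the scene stay as the last step left them, time stands still between calls to the robot, and variables do not carry over. Pictures are saved under pics/ and viewed, at most 10 in all, crops included, and the job is handed in when it is done.

Besides the shell and the picture viewer there is one more tool, called as name(argument=value, ...) on one line, values as JSON. servo_tool: Moves the arm, as the interface text tells. Scaled input: -1 to 1 covers 8 cm each way for a shift and 180 degrees each way for a turn. Its arguments: {"type":"object","properties":{"travel":{"type":"array","items":{"type":"array","items":{"type":"number"}}},"dr":{"type":"array","items":{"type":"array","items":{"type":"number"}}},"fingers":{"type":"array","items":{"type":"number"}},"force":{"type":"number"}},"required":["travel","dr","fingers"]}

```bash
mkdir -p pics; cat > h.py <<'E'
import numpy as np, cv2
from rig import *
from scipy.spatial.transform import Rotation as Ro
def cal(n):
    c=get_calibration(n); K=np.array([[c['fx'],0,c['cx']],[0,c['fy'],c['cy']],[0,0,1.]])
    return K,np.array(c['D'],float),np.array(c['R']),np.array(c['t'])
def proj(c,X):
    K,D,R,t=c
    return cv2.projectPoints(np.atleast_2d(X).astype(float),cv2.Rodrigues(R)[0],t,K,D)[0][:,0]
def onplane(c,uv,z):
    K,D,R,t=c
    p=cv2.undistortPoints(np.array(uv,float).reshape(-1,1,2),K,D)[:,0]
    d=np.c_[p,np.ones(len(p))]@R; o=-R.T@t
    return o+d*((z-o[2])/d[:,2])[:,None]
def T(): 
    s=read_state(); return np.array(s['position']),s['tcp_rot']
E
python3 - <<'E'
from h import *
print(read_state())
for n in ['top','scene']:
    im=get_image(n); cv2.imwrite(f'pics/{n}0.png',im); c=cal(n); print(n,-c[2].T@c[3],c[2][2])
    for q in ['dicer','green_cassette','green_cassette_grip','orange_cassette','pin','pin_rest','jar_olives','jar_peppers']:
        for r in cut_out(q,n)[:2]:
            m=r['mask']; ys,xs=np.nonzero(m)
            cx=[xs.mean(),ys.mean()]; print(q,round(r['p'],2),r['bbox'],np.round(cx),onplane(c,cx,0.03).round(3))
E
```

```text
{'time': 0.0, 'q': array([-1.54775612e+00,  2.59334671e-01,  1.53603814e+00, -2.05659230e-05,
        1.34798477e+00, -2.02782048e-01]), 'qvel': array([-0.00054852, -0.00014284, -0.00174293, -0.00021337, -0.00014928,
       -0.00217973]), 'tau': array([ 9.20518287e-04, -4.37302208e+01, -2.83997798e+01,  7.20195542e-02,
        4.15814412e-02, -1.54559007e-04]), 'position': array([ 0.12316285, -0.53551571,  0.2288402 ]), 'tcp_rot': array([-3.13985985e+00, -3.35808419e-04,  2.25826521e-01]), 'contact_force': array([ 0.36747751, -0.23920189, -0.48221701]), 'moment': array([-0.02657343,  0.0273006 ,  0.05337351]), 'grip_force': 0.0, 'gripper_width': 0.09333230500384093}
top [0.37050903 0.02050923 0.94087011] [ 0.21166123 -0.00548235 -0.97732772]
dicer 0.6 [232.4, 185.4, 308.5, 250.1] [274. 215.] [[0.553 0.021 0.03 ]]
dicer 0.23 [428.7, 221.5, 442.8, 240.4] [438. 233.] [[ 0.516 -0.333  0.03 ]]
green_cassette 0.93 [100.3, 237.4, 158.5, 283.6] [128. 262.] [[0.451 0.329 0.03 ]]
green_cassette_grip 0.55 [95.4, 242.9, 158.6, 280.3] [129. 262.] [[0.451 0.327 0.03 ]]
orange_cassette 0.69 [119.6,
[... 553 characters left out ...]
 229.4, 448.9, 271.2] [416. 251.] [[0.462 0.335 0.03 ]]
green_cassette_grip 0.58 [388.3, 228.4, 449.2, 275.8] [416. 251.] [[0.462 0.336 0.03 ]]
orange_cassette 0.75 [343.1, 270.9, 406.8, 314.8] [371. 294.] [[0.629 0.303 0.03 ]]
pin 0.69 [191.4, 130.0, 223.7, 167.1] [205. 152.] [[ 0.507 -0.312  0.03 ]]
pin_rest 0.86 [191.1, 131.3, 218.0, 170.4] [205. 152.] [[ 0.507 -0.311  0.03 ]]
pin_rest 0.58 [393.2, 229.3, 448.6, 270.6] [417. 251.] [[0.463 0.337 0.03 ]]
jar_olives 0.58 [266.1, 251.6, 295.7, 291.9] [280. 270.] [[0.699 0.098 0.03 ]]
jar_olives 0.34 [250.2, 185.9, 329.5, 253.5] [290. 218.] [[0.559 0.027 0.03 ]]
jar_peppers 0.58 [182.6, 181.0, 207.2, 224.6] [195. 202.] [[ 0.665 -0.205  0.03 ]]
```

```bash
python3 - <<'E'
import cv2
a=cv2.imread('pics/top0.png')
b=cv2.imread('pics/scene0.png')
r=lambda i,x,y,w,h,W,H: cv2.resize(i[y:y+h,x:x+w],(W,H),interpolation=cv2.INTER_CUBIC)
t=cv2.hconcat([r(a,220,170,100,100,400,300*400//400) if 0 else r(a,220,175,100,75,400,300), r(a,85,225,100,75,400,300)])
u=cv2.hconcat([r(a,385,205,100,75,400,300), r(b,245,180,100,75,400,300)])
cv2.imwrite('pics/c1.png',cv2.vconcat([t,u]))
E
```

```text
(no output)
```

View pics/top0.png

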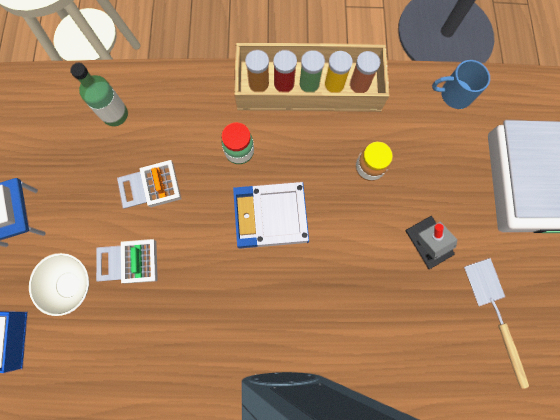

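View pics/c1.png

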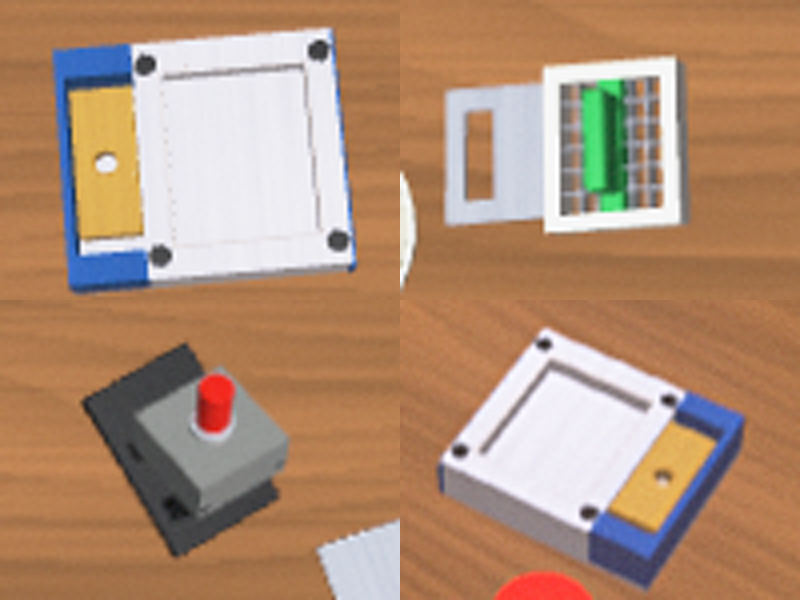

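The top view shows the dicer with its channel towards world +y (image left) and the hole at about pixel (246,216). The green cassette is at (128,262), its tongue also towards +y. The pin's red head is at (438,231), leaning image up-left. Next I'll check the wrist camera's mounting and travel over the rest.

```bash
cat >> h.py <<'E'
def goto(target,rpy):
    """shift (units of 8cm) and rotvec (units of pi) in tool axes"""
    p,r=T(); R=Ro.from_euler('xyz',r); 
    return (R.inv().apply(np.array(target)-p)/0.08).round(3),((R.inv()*Ro.from_euler('xyz',rpy)).as_rotvec()/np.pi).round(4)
E
python3 - <<'E'
from h import *
K,D,R,t=cal('wrist'); p,r=T(); Rt=Ro.from_euler('xyz',r).as_matrix()
print(Rt.T@(-R.T@t-p), Rt.T@R.T, K,D)
print(goto([.46,-.33,.29],[np.pi,0,0]))
E
```

```text
[ 0.07527562 -0.00060588 -0.15495402] [[ 2.13623919e-04 -9.63065426e-01 -2.69267415e-01]
 [ 9.99999974e-01  2.25757552e-04 -1.40952018e-05]
 [ 7.43637538e-05 -2.69267405e-01  9.63065449e-01]] [[298.39778238   0.         278.66771096]
 [  0.         298.39778238 206.64492454]
 [  0.           0.           1.        ]] [0.02037556 0.         0.         0.         0.        ]
(array([ 4.68 , -1.568, -0.754]), array([0.    , 0.    , 0.0719]))
```

servo_tool(travel=[[0.94, -0.31, -0.15], [0.94, -0.31, -0.15], [0.94, -0.31, -0.15]], dr=[[0, 0, 0], [0, 0, 0], [0, 0, 0]], fingers=[1, 1, 1])

```text
time: 1.15
position: [0.1953, -0.4923, 0.2428]
tcp_rot: [3.141, -0.003, 0.229]
contact_force: [0.0, -0.5, 0.4]
gripper_width: 0.0928
grip_force: 0.0
```

servo_tool(travel=[[0.94, -0.31, -0.15], [0.94, -0.31, -0.15], [0.94, -0.31, -0.15]], dr=[[0, 0, 0], [0, 0, 0], [0, 0, 0]], fingers=[1, 1, 1])

```text
time: 1.4
position: [0.2632, -0.4512, 0.255]
tcp_rot: [3.141, -0.003, 0.23]
contact_force: [-0.2, 0.2, -0.2]
gripper_width: 0.0925
grip_force: 0.0
```

servo_tool(travel=[[0.94, -0.31, -0.15], [0.94, -0.31, -0.15], [0.94, -0.31, -0.15]], dr=[[0, 0, 0], [0, 0, 0], [0, 0, 0]], fingers=[1, 1, 1])

```text
time: 1.65
position: [0.3308, -0.4104, 0.2669]
tcp_rot: [3.14, -0.003, 0.231]
contact_force: [0.1, -0.0, 0.5]
gripper_width: 0.0929
grip_force: 0.0
```

servo_tool(travel=[[0.94, -0.31, -0.15], [0.94, -0.31, -0.15], [0.94, -0.31, -0.15]], dr=[[0, 0, 0], [0, 0, 0], [0, 0, 0]], fingers=[1, 1, 1])

```text
time: 1.9
position: [0.3984, -0.3696, 0.2788]
tcp_rot: [3.141, -0.004, 0.231]
contact_force: [0.7, 0.0, 0.3]
gripper_width: 0.093
grip_force: 0.0
```

servo_tool(travel=[[0.94, -0.31, -0.15], [0.94, -0.31, -0.15], [0.94, -0.31, -0.15], [0.94, -0.31, -0.15]], dr=[[0, 0, 0.036], [0, 0, 0.072], [0, 0, 0.072], [0, 0, 0.072]], fingers=[1, 1, 1, 1])

```text
time: 2.23
position: [0.4627, -0.3307, 0.2896]
tcp_rot: [3.141, 0.0, 0.004]
contact_force: [-0.3, 0.2, -0.6]
gripper_width: 0.0928
grip_force: 0.0
```

```bash
cat > snap.py <<'E'
import sys
from h import *
import pickle
n=sys.argv[1]; im=get_image('wrist'); c=cal('wrist'); cv2.imwrite(f'pics/{n}.png',im); pickle.dump((c,T()),open(n+'.pkl','wb'))
print(T())
for q in sys.argv[2:]:
    for r in cut_out(q,'wrist')[:1]:
        ys,xs=np.nonzero(r['mask']); print(q,round(r['p'],2),r['bbox'],xs.mean().round(1),ys.mean().round(1)); np.save(f'{n}_{q}.npy',r['mask'])
E
python3 snap.py w1 pin pin_rest; python3 -c "
from h import *
print(read_state()['time'])"
```

```text
(array([ 0.46158143, -0.33127266,  0.2893126 ]), array([3.14125032e+00, 9.22121207e-04, 3.05684715e-03]))
pin 0.68 [255.7, 134.6, 281.7, 159.5] 267.3 146.4
pin_rest 0.81 [236.9, 109.2, 305.1, 191.0] 273.5 150.4
2.3833
```

View pics/w1.png

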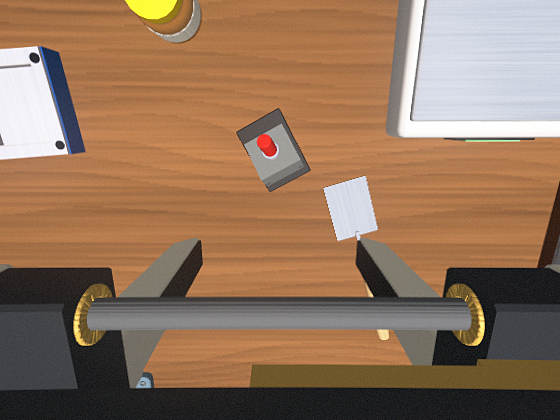

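The wrist view shows the pin head at (265,141), the collar at (270,152) and the rest's foot corners, which give a rest yaw of about 0.47 rad. I'll go on to the dicer.

servo_tool(travel=[[0.1, -0.9, 0.05], [0.1, -0.9, 0.05], [0.1, -0.9, 0.05]], dr=[[0, 0, 0], [0, 0, 0], [0, 0, 0]], fingers=[1, 1, 1])

```text
time: 2.63
position: [0.4687, -0.2555, 0.2854]
tcp_rot: [-3.138, 0.001, 0.001]
contact_force: [0.7, 0.6, 0.0]
gripper_width: 0.0933
grip_force: 0.0
```

servo_tool(travel=[[0.1, -0.9, 0.05], [0.1, -0.9, 0.05], [0.1, -0.9, 0.05]], dr=[[0, 0, 0], [0, 0, 0], [0, 0, 0]], fingers=[1, 1, 1])

```text
time: 2.88
position: [0.4769, -0.1838, 0.2815]
tcp_rot: [-3.139, 0.0, 0.002]
contact_force: [-0.3, 0.2, -0.6]
gripper_width: 0.093
grip_force: 0.0
```

servo_tool(travel=[[0.1, -0.9, 0.05], [0.1, -0.9, 0.05], [0.1, -0.9, 0.05]], dr=[[0, 0, 0], [0, 0, 0], [0, 0, 0]], fingers=[1, 1, 1])

```text
time: 3.13
position: [0.4853, -0.1123, 0.2775]
tcp_rot: [-3.14, 0.0, 0.002]
contact_force: [-0.5, 0.4, -0.6]
gripper_width: 0.093
grip_force: 0.0
```

servo_tool(travel=[[0.1, -0.9, 0.05], [0.1, -0.9, 0.05], [0.1, -0.9, 0.05], [0.1, -0.9, 0.05]], dr=[[0, 0, 0], [0, 0, 0], [0, 0, 0], [0, 0, 0]], fingers=[1, 1, 1, 1])

```text
time: 3.47
position: [0.4939, -0.0437, 0.2737]
tcp_rot: [3.141, 0.0, 0.002]
contact_force: [0.2, 0.2, -0.7]
gripper_width: 0.0929
grip_force: 0.0
```

```bash
python3 snap.py d1 dicer
```

```text
(array([ 0.49394809, -0.04451377,  0.2737038 ]), array([3.14032600e+00, 4.08992639e-06, 2.80256353e-04]))
dicer 0.76 [148.3, 74.6, 284.6, 190.3] 226.7 131.0
```

servo_tool(travel=[[0.1, -0.9, 0.2], [0.1, -0.9, 0.2], [0.1, -0.9, 0.2], [0.1, -0.9, 0.2]], dr=[[0, 0, 0], [0, 0, 0], [0, 0, 0], [0, 0, 0]], fingers=[1, 1, 1, 1])

```text
time: 3.9
position: [0.502, 0.0283, 0.2573]
tcp_rot: [3.141, 0.001, 0.001]
contact_force: [-0.0, -0.5, -0.2]
gripper_width: 0.0932
grip_force: 0.0
```

```bash
python3 snap.py d2 dicer; python3 - <<'E'
import cv2
a=cv2.imread('pics/d1.png');b=cv2.imread('pics/d2.png')
cv2.imwrite('pics/d12.png',cv2.hconcat([a,b])[0:300]) ; print(a.shape)
E
```

```text
(array([0.50217519, 0.02755428, 0.2576073 ]), array([ 3.14055875e+00,  2.66178067e-04, -3.50573947e-04]))
dicer 0.86 [207.8, 80.5, 341.1, 198.9] 284.3 138.4
(420, 560, 3)
```

```bash
python3 - <<'E'
import cv2
a=cv2.imread('pics/d1.png');b=cv2.imread('pics/d2.png')
r=lambda i,x,y: cv2.resize(i[y:y+200,x:x+150] if 0 else i[y:y+135,x:x+160],(800,675),interpolation=cv2.INTER_CUBIC)
cv2.imwrite('pics/d2c.png',r(b,195,70)[:600])
g=cv2.cvtColor(b,cv2.COLOR_BGR2HSV)
for n,i in (('d1',a),('d2',b)):
    h=cv2.cvtColor(i,cv2.COLOR_BGR2HSV)
    k=cv2.inRange(h,(105,120,60),(125,255,255)); n_,l,s,c=cv2.connectedComponentsWithStats(k)
    print(n,[(s[j].tolist(),c[j].round(1)) for j in range(1,n_) if s[j,4]>150])
E
```

```text
d1 [([151, 84, 52, 106, 1195], array([172.7, 132.8]))]
d2 [([209, 90, 47, 109, 1272], array([228.2, 140.5]))]
```

View pics/d2c.png

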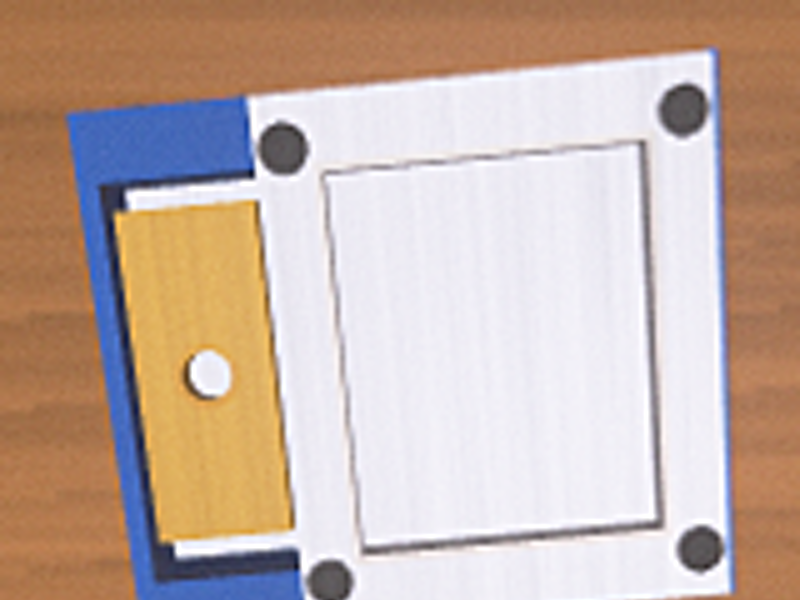

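The crop shows the four dark screws, the recess and the keeper hole, the last at about (236.8,145) in d2. I'll locate the screws by blob and triangulate from d1 and d2.

```bash
cat > dic.py <<'E'
from h import *
import pickle
C={}
for n,(x0,y0,x1,y1) in {'d1':(146,72,287,194),'d2':(205,76,345,202)}.items():
    im=cv2.imread(f'pics/{n}.png'); h=cv2.cvtColor(im,cv2.COLOR_BGR2HSV)
    m=((h[...,2]<110)&(h[...,1]<70)).astype(np.uint8); z=np.zeros_like(m); z[y0:y1,x0:x1]=m[y0:y1,x0:x1]
    N,l,s,c=cv2.connectedComponentsWithStats(z)
    S=[c[j] for j in range(1,N) if 35<s[j,4]<140 and .7<s[j,2]/s[j,3]<1.4]
    br=cv2.inRange(h,(12,110,110),(28,255,255)); 
    # keeper: hole = inside filled keeper contour but not brass
    zz=np.zeros_like(br); zz[y0:y1,x0:x1]=br[y0:y1,x0:x1]; bx=cv2.morphologyEx(zz,cv2.MORPH_OPEN,np.ones((3,3)))
    N,l,s,c=cv2.connectedComponentsWithStats(bx); cand=[j for j in range(1,N) if 800<s[j,4]<4000]
    cs,hi=cv2.findContours((l==cand[0]).astype(np.uint8) if cand else bx,cv2.RETR_CCOMP,cv2.CHAIN_APPROX_NONE)
    hole=[cv2.minEnclosingCircle(q) for q,k in zip(cs,hi[0]) if k[3]>=0]
    cc,tt=pickle.load(open(n+'.pkl','rb'))
    S=np.array(S); print(n,S.round(1).tolist(),hole)
    P=onplane(cc,S,.04); print(P.round(4)[:,:2].tolist(), P.mean(0).round(4))
    for q in hole: print('hole',onplane(cc,[q[0]],.039).round(4))
    C[n]=(cc,S)
E
python3 dic.py
```

```text
d1 [[269.9, 86.0], [192.9, 93.0], [277.7, 171.2], [206.3, 177.4]] [((157.0, 189.0), 1.000100016593933), ((164.0, 184.0), 1.000100016593933), ((158.0, 159.0), 1.000100016593933), ((159.0, 156.0), 1.000100016593933), ((156.0, 150.0), 1.000100016593933), ((150.0, 148.0), 1.000100016593933), ((149.0, 145.0), 1.000100016593933), ((155.0, 131.0), 1.000100016593933), ((150.0, 131.0), 1.000100016593933), ((152.0, 130.0), 1.000100016593933), ((154.0, 127.0), 1.000100016593933), ((151.0, 113.0), 1.000100016593933), ((191.0, 78.0), 1.000100016593933), ((171.0, 77.0), 1.000100016593933), ((203.0, 76.0), 1.000100016593933), ((184.0, 76.5), 1.500100016593933), ((207.0, 75.0), 1.000100016593933)]
[[0.6122, -0.0334], [0.6039, 0.0603], [0.5085, -0.0428], [0.5003, 0.051]] [0.5562 0.0088 0.04  ]
hole [[0.4844 0.1176 0.039 ]]
hole [[0.4912 0.1076 0.039 ]]
hole [[0.524  0.1119 0.039 ]]
hole [[0.5279 0.1102 0.039 ]]
hole [[0.5355 0.1132 0.039 ]]
hole [[0.538  0.1205 0.039 ]]
hole [[0.5417 0.1213 0.039 ]]
hole [[0.5591 0.1117 0.039 ]]
hole [[0.559 0.118 0.039]]
hole [[0.5603 0.1153 0.039 ]]
hole [[0.5639 0.1124 0.039 ]]
hole [[0.5806 0.1142 0.039 ]]
hole [[0.6209 0.0615 0.039 ]]
hole [[0.6219 0.0853 0.039 ]]
hole [[0.6232 0.0469 0.039 ]]
hole [[0.6225 0.0697 0.039 ]]
hole [[0.6243 0.042  0.039 ]]
d2 [[331.3, 91.4], [251.1, 99.3], [334.7, 179.4], [260.6, 186.0]] [((216.0, 195.0), 1.000100016593933), ((210.0, 143.0), 1.000100016593933)]
[[0.6126, -0.0334], [0.604, 0.0604], [0.5088, -0.0427], [0.5003, 0.051]] [0.5564 0.0088 0.04  ]
hole [[0.4884 0.1085 0.039 ]]
hole [[0.5537 0.1121 0.039 ]]
```

```bash
python3 - <<'E'
from h import *
import pickle
c,_=pickle.load(open('d2.pkl','rb'))
P=onplane(c,[(323,98.4),(260,105),(268,180),(327,175)],.04); print(P.round(4), P.mean(0))
H=onplane(c,[(236.8,145)],.039)[0]
y=.0894;d=H[:2]-[.5563,.0088]; print(H, d@[np.cos(y),np.sin(y)], d@[-np.sin(y),np.cos(y)])
E
```

```text
[[ 0.605  -0.024   0.04  ]
 [ 0.5977  0.0501  0.04  ]
 [ 0.5081  0.0415  0.04  ]
 [ 0.5144 -0.0328  0.04  ]] [0.5562956  0.00868654 0.04      ]
[0.5513802  0.07940087 0.039     ] 0.0014031591778769232 0.07075816502893716
```

servo_tool(travel=[[-0.28, -0.92, 0.05], [-0.28, -0.92, 0.05], [-0.28, -0.92, 0.05]], dr=[[0, 0, 0], [0, 0, 0], [0, 0, 0]], fingers=[1, 1, 1])

```text
time: 4.25
position: [0.4781, 0.1051, 0.2538]
tcp_rot: [-3.139, 0.001, 0.001]
contact_force: [0.6, -0.4, -0.5]
gripper_width: 0.0927
grip_force: 0.0
```

servo_tool(travel=[[-0.28, -0.92, 0.05], [-0.28, -0.92, 0.05], [-0.28, -0.92, 0.05]], dr=[[0, 0, 0], [0, 0, 0], [0, 0, 0]], fingers=[1, 1, 1])

```text
time: 4.5
position: [0.456, 0.1789, 0.2499]
tcp_rot: [-3.139, 0.0, 0.002]
contact_force: [-0.7, -0.5, 0.1]
gripper_width: 0.0936
grip_force: 0.0
```

servo_tool(travel=[[-0.28, -0.92, 0.05], [-0.28, -0.92, 0.05], [-0.28, -0.92, 0.05], [-0.28, -0.92, 0.05]], dr=[[0, 0, 0], [0, 0, 0], [0, 0, 0], [0, 0, 0]], fingers=[1, 1, 1, 1])

```text
time: 4.83
position: [0.4354, 0.2494, 0.2459]
tcp_rot: [3.141, -0.001, 0.002]
contact_force: [0.7, 0.0, -0.3]
gripper_width: 0.0931
grip_force: 0.0
```

```bash
python3 snap.py g1 green_cassette green_cassette_grip
```

```text
(array([0.43573501, 0.2485908 , 0.24587525]), array([ 3.14057963e+00, -8.24725573e-04,  9.08083475e-05]))
green_cassette 0.61 [153.5, 128.3, 259.7, 210.5] 211.4 169.8
green_cassette_grip 0.61 [153.6, 129.3, 261.6, 206.7] 211.1 170.5
```

servo_tool(travel=[[-0.28, -0.92, 0.4], [-0.28, -0.92, 0.4], [-0.28, -0.92, 0.4], [-0.28, -0.92, 0.4]], dr=[[0, 0, 0], [0, 0, 0], [0, 0, 0], [0, 0, 0]], fingers=[1, 1, 1, 1])

```text
time: 5.32
position: [0.4123, 0.323, 0.2127]
tcp_rot: [3.14, 0.002, 0.001]
contact_force: [-0.0, 0.3, 0.4]
gripper_width: 0.0931
grip_force: 0.0
```

```bash
python3 snap.py g2 green_cassette green_cassette_grip
python3 - <<'E'
from h import *
import pickle
for n in ['g1','g2']:
    im=cv2.imread(f'pics/{n}.png'); h=cv2.cvtColor(im,cv2.COLOR_BGR2HSV); c,_=pickle.load(open(n+'.pkl','rb'))
    g=cv2.inRange(h,(50,120,60),(75,255,255)); N,l,s,cc=cv2.connectedComponentsWithStats(g)
    print(n,[(s[j].tolist(),cc[j].round(1).tolist()) for j in range(1,N) if s[j,4]>60])
im=cv2.imread('pics/g2.png'); cv2.imwrite('pics/g2c.png',cv2.resize(im[40:240,150:410],(780,600),interpolation=cv2.INTER_CUBIC))
E
```

```text
(array([0.41304001, 0.3224066 , 0.21346441]), array([ 3.14046093e+00,  2.98172154e-04, -2.35358120e-04]))
green_cassette_grip 0.82 [203.6, 109.9, 320.4, 192.4] 264.7 155.1
g1 [([220, 141, 12, 12, 78], [225.5, 145.3]), ([217, 151, 20, 47, 468], [225.4, 174.6])]
g2 [([280, 122, 15, 63, 638], [287.0, 153.1])]
```

View pics/g2c.png

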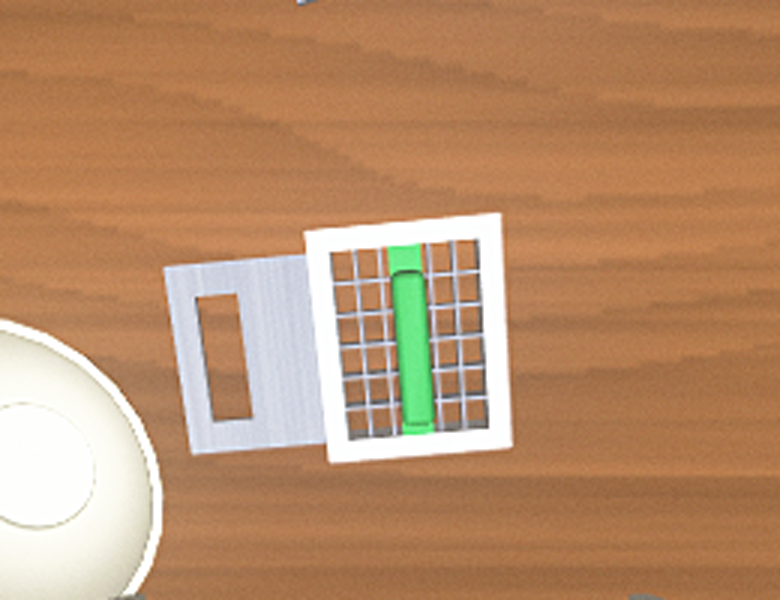

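The crop shows the cassette frame corners, the rib in the middle and the slot at left, with yaw slightly off zero. I'll compute its pose from the corners in g2 and check the height against g1.

```bash
python3 - <<'E'
from h import *
import pickle
from scipy.optimize import least_squares as LS
c,_=pickle.load(open('g2.pkl','rb'));c1,_=pickle.load(open('g1.pkl','rb'))
px=np.array([(305,230),(500,213),(512,447),(328,462),(197,296),(238,292),(253,418),(213,423),(391,272),(423,272),(434,424),(403,428)])/3+[150,40]
M=np.array([(44,36,22),(44,-36,22),(-44,-36,22),(-44,36,22),(24,80,22),(24,64,22),(-24,64,22),(-24,80,22),(27,6,52),(27,-6,52),(-27,-6,52),(-27,6,52)])/1e3
f=lambda v:(proj(c,Ro.from_euler('z',v[3]).apply(M)+v[:3])-px).ravel()
s=LS(f,[.45,.31,0,.1],loss='soft_l1'); print(s.x,f(s.x).reshape(-1,2).round(1).tolist())
# check in g1: predicted rib-top centre vs green blob
print(proj(c1,[s.x[0],s.x[1],s.x[2]+.052]),'blob ~(225.4,171)')
x,y,_,yaw=s.x
print(goto([x,y,.06],[np.pi,0,yaw]))
E
```

```text
[ 0.45382425  0.31319355 -0.0004858   0.08418856] [[0.1, 0.3], [-0.1, 0.2], [-0.5, -0.1], [0.5, -0.1], [-0.6, 0.1], [-0.2, 0.2], [0.1, -0.0], [-0.1, -0.6], [-0.2, 0.4], [0.7, -0.6], [0.7, 0.3], [-0.1, -0.1]]
[[224.24777036 173.51887892]] blob ~(225.4,171)
(array([0.5  , 0.109, 1.928]), array([ 0.0001, -0.0003, -0.0274]))
```

servo_tool(travel=[[0.5, 0.109, 0.5], [0.5, 0.109, 0.95], [0.5, 0.109, 0.95], [0.5, 0.109, 0.95], [0.5, 0.109, 0.95]], dr=[[0, 0, -0.0274], [0, 0, -0.0274], [0, 0, -0.0274], [0, 0, -0.0274], [0, 0, -0.0274]], fingers=[0, 0, 0, 0, 0])

```text
time: 5.88
position: [0.4529, 0.3139, 0.1386]
tcp_rot: [-3.142, 0.0, 0.084]
contact_force: [-0.2, 0.2, 0.7]
gripper_width: 0.0644
grip_force: 0.0
```

servo_tool(travel=[[0, 0, 0.5], [0, 0, 0.8], [0, 0, 0.8], [0, 0, 0.8], [0, 0, 0.8]], dr=[[0, 0, 0], [0, 0, 0], [0, 0, 0], [0, 0, 0], [0, 0, 0]], fingers=[0, 0, 0, 0, 0])

```text
time: 6.3
position: [0.454, 0.3155, 0.0764]
tcp_rot: [-3.14, -0.004, 0.086]
contact_force: [-0.2, -0.2, 0.2]
gripper_width: 0.0463
grip_force: 0.0
```

```bash
python3 -c "
from h import *
import numpy as np
print(T(),goto([.4538,.3132,.038],[np.pi,0,.0842]),read_state()['gripper_width'])"
```

```text
(array([0.45398143, 0.31553021, 0.07644068]), array([-3.14024504, -0.00394557,  0.08593192])) (array([-0.007,  0.029,  0.48 ]), array([-0.0004, -0.0013,  0.0006])) 0.0462818622465492
```

servo_tool(travel=[[0, 0.025, 0.3], [0, 0.025, 0.48], [0, 0.025, 0.48], [0, 0.025, 0.48]], dr=[[0, 0, 0], [0, 0, 0], [0, 0, 0], [0, 0, 0]], fingers=[0, 0, 0, 0])

```text
time: 6.63
position: [0.4535, 0.3132, 0.0369]
tcp_rot: [-3.141, -0.002, 0.086]
contact_force: [0.3, -0.2, 0.2]
gripper_width: 0.0465
grip_force: 0.0
```

servo_tool(travel=[[0, 0, 0], [0, 0, 0], [0, 0, 0], [0, 0, 0], [0, 0, 0], [0, 0, 0]], dr=[[0, 0, 0], [0, 0, 0], [0, 0, 0], [0, 0, 0], [0, 0, 0], [0, 0, 0]], fingers=[-1, -1, -1, -1, -1, -1], force=40)

```text
time: 7.13
position: [0.4529, 0.3129, 0.0356]
tcp_rot: [-3.141, -0.001, 0.086]
contact_force: [-0.5, -1.4, 3.5]
gripper_width: 0.0116
grip_force: 40.0
```

servo_tool(travel=[[0, 0, 0], [0, 0, -0.3], [0, 0, -0.6], [0, 0, -0.9], [0, 0, -0.9], [0, 0, -0.9]], dr=[[0, 0, 0], [0, 0, 0], [0, 0, 0], [0, 0, 0], [0, 0, 0], [0, 0, 0]], fingers=[-1, -1, -1, -1, -1, -1])

```text
time: 7.63
position: [0.4532, 0.3129, 0.1077]
tcp_rot: [-3.141, -0.002, 0.086]
contact_force: [0.2, -0.6, -3.6]
gripper_width: 0.0118
grip_force: 40.0
```

```bash
python3 -c "
from h import *
print(T(),goto([.5563,.0088,.11],[np.pi,0,.0894]),read_state()['gripper_width'])"; python3 snap.py g3 green_cassette
```

```text
(array([0.45319581, 0.31286367, 0.10766724]), array([-3.14104792e+00, -1.95513104e-03,  8.57104713e-02])) (array([ 0.959,  3.897, -0.029]), array([-0.0002, -0.0006, -0.0012])) 0.01184650961412187
(array([0.45210193, 0.3123806 , 0.10632336]), array([3.14117595e+00, 9.93407934e-04, 8.56589573e-02]))
green_cassette 0.78 [125.3, 169.6, 340.2, 300.0] 237.8 222.2
```

servo_tool(travel=[[0.12, 0.4, 0], [0.24, 0.8, 0], [0.24, 0.97, 0], [0.24, 0.97, 0]], dr=[[0, 0, 0], [0, 0, 0], [0, 0, 0], [0, 0, 0]], fingers=[-1, -1, -1, -1])

```text
time: 8.07
position: [0.4777, 0.2339, 0.105]
tcp_rot: [3.14, 0.004, 0.083]
contact_force: [-0.3, -0.2, -2.7]
gripper_width: 0.0118
grip_force: 40.0
```

servo_tool(travel=[[0.12, 0.4, 0], [0.24, 0.8, 0], [0.24, 0.97, 0], [0.24, 0.97, 0]], dr=[[0, 0, 0], [0, 0, 0], [0, 0, 0], [0, 0, 0]], fingers=[-1, -1, -1, -1])

```text
time: 8.4
position: [0.5039, 0.1591, 0.1056]
tcp_rot: [3.141, 0.003, 0.083]
contact_force: [0.8, 0.7, -3.8]
gripper_width: 0.012
grip_force: 40.0
```

servo_tool(travel=[[0.12, 0.4, 0], [0.24, 0.8, 0], [0.24, 0.97, 0], [0.24, 0.97, 0]], dr=[[0, 0, 0], [0, 0, 0], [0, 0, 0], [0, 0, 0]], fingers=[-1, -1, -1, -1])

```text
time: 8.73
position: [0.53, 0.0841, 0.106]
tcp_rot: [3.141, 0.002, 0.083]
contact_force: [-0.8, -0.8, -2.7]
gripper_width: 0.0113
grip_force: 40.0
```

servo_tool(travel=[[0.12, 0.4, 0], [0.24, 0.8, 0], [0.24, 0.97, 0], [0.24, 0.97, 0], [0.24, 0.97, 0], [0.24, 0.97, 0]], dr=[[0, 0, 0], [0, 0, 0], [0, 0, -0.0012], [0, 0, -0.0012], [0, 0, -0.0012], [0, 0, -0.0012]], fingers=[-1, -1, -1, -1, -1, -1])

```text
time: 9.23
position: [0.5547, 0.0119, 0.1064]
tcp_rot: [-3.14, 0.002, 0.09]
contact_force: [-0.2, -0.4, -3.7]
gripper_width: 0.0117
grip_force: 40.0
```

```bash
python3 snap.py g4 green_cassette; python3 -c "
from h import *
for i in range(3): print(T(),goto([.5556,.0087,.06],[np.pi,0,.0894])); get_image('wrist')
a=cv2.imread('pics/g4.png'); cv2.imwrite('pics/g4c.png',cv2.resize(a[100:370,110:470],(800,600)))
"
```

```text
(array([0.55481002, 0.01195979, 0.10662965]), array([-3.14043422e+00,  1.59360594e-03,  9.07426430e-02]))
green_cassette 0.58 [144.9, 132.7, 360.3, 267.6] 263.1 173.7
(array([0.55501061, 0.01183371, 0.10683987]), array([-3.14072882e+00,  1.09245798e-03,  9.10595681e-02])) (array([0.004, 0.04 , 0.585]), array([-0.0003,  0.0003,  0.0005]))
(array([0.55518931, 0.01164842, 0.10698164]), array([-3.14092818e+00,  7.30697971e-04,  9.11130617e-02])) (array([0.002, 0.038, 0.587]), array([-0.0002,  0.0002,  0.0005]))
(array([0.55532345, 0.01140328, 0.10712568]), array([-3.14114584e+00,  4.48156563e-04,  9.10167196e-02])) (array([0.001, 0.034, 0.589]), array([-0.0001,  0.0001,  0.0005]))
```

View pics/g4c.png

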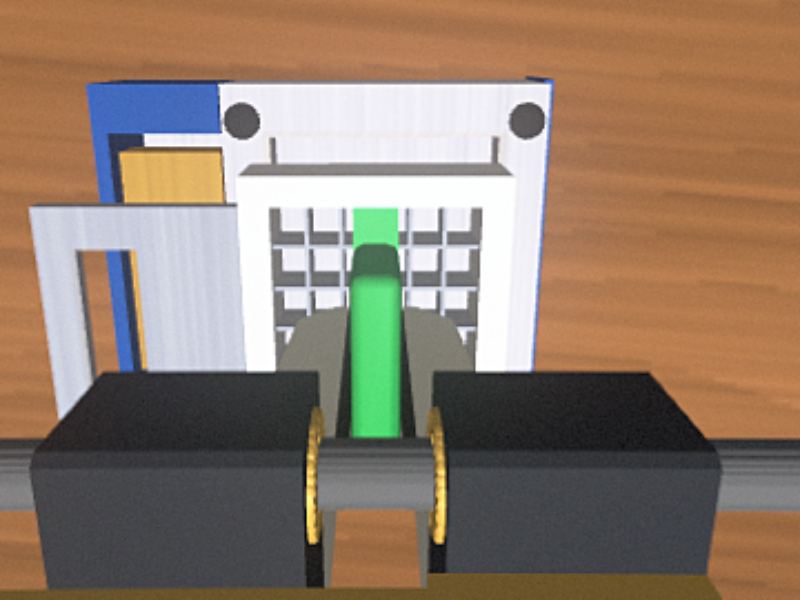

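```bash
python3 - <<'E'
from h import *
import pickle
from scipy.optimize import least_squares as LS
c,t=pickle.load(open('g4.pkl','rb'))
px=np.array([(239,178),(515,178),(32,207),(78,250),(133,250)])/2.2222+[110,100]
M=np.array([(44,36,22),(44,-36,22),(36,90,22),(24,80,22),(24,64,22)])/1e3
f=lambda v:(proj(c,Ro.from_euler('z',v[3]).apply(M)+v[:3])-px).ravel()
s=LS(f,[.55,.01,.07,.1]); print(s.x,f(s.x).reshape(-1,2).round(1).tolist(),t)
g=lambda v:f([v[0],v[1],t[0][2]-.036,v[2]]); s=LS(g,[.55,.01,.1]);print(s.x,g(s.x).round(1))
P=onplane(c,np.array([(242,121),(527,121)])/2.2222+[110,100],.04); print('screws',P,'exp .6124,-.0334  .604,.0604')
E
```

```text
[0.55432839 0.01238949 0.06951401 0.08705341] [[-0.7, -0.3], [-0.0, 0.2], [0.0, -0.3], [-0.9, 0.2], [1.5, 0.3]] (array([0.55481002, 0.01195979, 0.10662965]), array([-3.14043422e+00,  1.59360594e-03,  9.07426430e-02]))
[0.55460259 0.01211245 0.08711354] [-0.6 -0.4  0.9  0.1 -0.5 -0.3 -1.2  0.3  1.3  0.4]
screws [[ 0.60344376  0.06118366  0.04      ]
 [ 0.61198941 -0.03252628  0.04      ]] exp .6124,-.0334  .604,.0604
```

Offset between cassette and TCP is about zero, so I only need to shift by about 2 mm and descend to just above the recess.

servo_tool(travel=[[0.005, 0.025, 0.1], [0.005, 0.025, 0.25], [0.005, 0.025, 0.25], [0.005, 0.025, 0.25], [0.005, 0.025, 0.25]], dr=[[0, 0, 0], [0, 0, 0], [0, 0, 0], [0, 0, 0], [0, 0, 0]], fingers=[-1, -1, -1, -1, -1])

```text
time: 9.9
position: [0.5564, 0.0081, 0.0873]
tcp_rot: [-3.141, 0.0, 0.089]
contact_force: [-0.4, -0.1, -2.2]
gripper_width: 0.0116
grip_force: 40.0
```

```bash
python3 -c "
from h import *
for i in range(3): print(T(),goto([.5560,.0092,.0575],[np.pi,0,.0894])); get_image('wrist')
"
```

```text
(array([0.55637681, 0.00805943, 0.08727248]), array([-3.14149718e+00,  1.59509316e-04,  8.94112496e-02])) (array([-0.003, -0.015,  0.372]), array([-0.    ,  0.0001,  0.    ]))
(array([0.55663098, 0.00800541, 0.08759201]), array([ 3.14149548e+00, -5.58245749e-04,  8.94216513e-02])) (array([-0.007, -0.016,  0.376]), array([ 0.    , -0.0002,  0.    ]))
(array([0.55673763, 0.0079597 , 0.08770461]), array([ 3.14137232e+00, -8.39320392e-04,  8.94168050e-02])) (array([-0.008, -0.016,  0.378]), array([ 0.0001, -0.0003,  0.    ]))
```

servo_tool(travel=[[-0.006, -0.013, 0.06], [-0.006, -0.013, 0.12], [-0.006, -0.013, 0.18], [-0.006, -0.013, 0.22], [-0.006, -0.013, 0.22]], dr=[[0, 0, 0], [0, 0, 0], [0, 0, 0], [0, 0, 0], [0, 0, 0]], fingers=[-1, -1, -1, -1, -1])

```text
time: 10.47
position: [0.555, 0.0092, 0.0685]
tcp_rot: [-3.141, 0.002, 0.089]
contact_force: [-0.5, 0.9, -2.6]
gripper_width: 0.0114
grip_force: 40.0
```

servo_tool(travel=[[0.005, 0, 0.04], [0.005, 0, 0.08], [0.005, 0, 0.115], [0.005, 0, 0.115], [0.005, 0, 0.115]], dr=[[0, 0, 0], [0, 0, 0], [0, 0, 0], [0, 0, 0], [0, 0, 0]], fingers=[-1, -1, -1, -1, -1])

```text
time: 10.88
position: [0.556, 0.0091, 0.0603]
tcp_rot: [-3.141, 0.0, 0.089]
contact_force: [0.1, -0.9, -4.0]
gripper_width: 0.0118
grip_force: 40.0
```

servo_tool(travel=[[0, 0, 0.02], [0, 0, 0.03], [0, 0, 0.03], [0, 0, 0.03]], dr=[[0, 0, 0], [0, 0, 0], [0, 0, 0], [0, 0, 0]], fingers=[-1, -1, -1, -1])

```text
time: 11.22
position: [0.5564, 0.009, 0.0596]
tcp_rot: [3.141, -0.001, 0.09]
contact_force: [-4.1, 0.6, 6.3]
gripper_width: 0.012
grip_force: 40.0
```

servo_tool(travel=[[0, 0, 0], [0, 0, 0], [0, 0, 0], [0, 0, -0.1], [0, 0, -0.5], [0, 0, -1], [0, 0, -1], [0, 0, -1]], dr=[[0, 0, 0], [0, 0, 0], [0, 0, 0], [0, 0, 0], [0, 0, 0], [0, 0, 0], [0, 0, 0], [0, 0, 0]], fingers=[-0.2, -0.2, -0.2, -0.2, -0.2, -0.2, -0.2, -0.2])

```text
time: 11.88
position: [0.5583, 0.0087, 0.1412]
tcp_rot: [3.14, -0.006, 0.09]
contact_force: [-0.3, 0.0, -0.2]
gripper_width: 0.0369
grip_force: 0.0
```

servo_tool(travel=[[-0.4, -0.3, -0.5], [-0.6, -0.5, -0.9], [-0.6, -0.5, -0.9], [-0.6, -0.5, -0.9], [-0.6, -0.5, -0.9]], dr=[[0, 0, 0], [0, 0, 0], [0, 0, 0], [0, 0, 0], [0, 0, 0]], fingers=[-0.2, -0.2, -0.2, -0.2, -0.2])

```text
time: 12.3
position: [0.5049, 0.0446, 0.2097]
tcp_rot: [3.141, -0.001, 0.09]
contact_force: [-0.1, -0.3, -0.5]
gripper_width: 0.0376
grip_force: 0.0
```

```bash
python3 snap.py s1 green_cassette; python3 -c "
from h import *
a=cv2.imread('pics/s1.png'); cv2.imwrite('pics/s1c.png',cv2.resize(a[60:240,190:430],(800,600),interpolation=cv2.INTER_CUBIC))
"
```

```text
(array([0.50472647, 0.04433372, 0.20881568]), array([3.14149857e+00, 1.00134730e-03, 8.96163159e-02]))
green_cassette 0.66 [231.2, 103.0, 353.2, 192.6] 294.8 148.7
```

View pics/s1c.png

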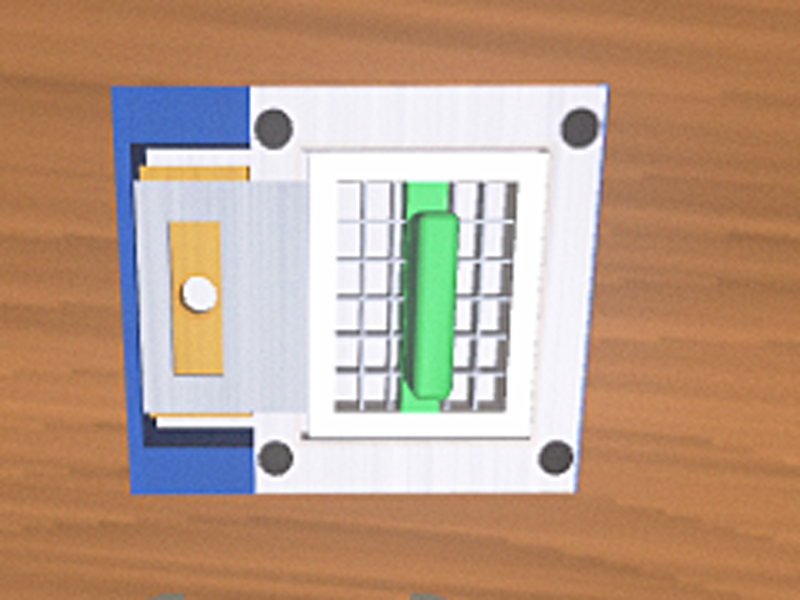

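The cassette is seated flush: frame inside the recess rim, tongue over the keeper, and the hole visible through the slot at crop (199,293), i.e. px (249.7,147.9).

```bash
python3 - <<'E'
from h import *
import pickle
c,t=pickle.load(open('s1.pkl','rb'))
k=lambda a: np.array(a)*.3+[190,60]
S=onplane(c,k([(273,129),(580,127),(275,457),(556,456)]),.04); m=S.mean(0)[:2]; print(S.round(4),m)
H=onplane(c,k([(199,293)]),.039)[0]; L=onplane(c,k([(170,222),(220,222),(223,375),(174,375)]),.046).mean(0)
y=.0894
for p in (H,L):
  for cc in (m,np.array([.5561,.0090])):
    d=p[:2]-cc; print(p.round(4), d@[np.cos(y),np.sin(y)], d@[-np.sin(y),np.cos(y)])
fr=onplane(c,k([(308,150),(549,150),(530,437),(308,437)]),.046); print(fr.mean(0))
print(goto([.46,-.29,.26],[np.pi,0,.0]))
E
```

```text
[[ 0.6025  0.0607  0.04  ]
 [ 0.6113 -0.0327  0.04  ]
 [ 0.4996  0.0514  0.04  ]
 [ 0.5084 -0.0421  0.04  ]] [0.55545295 0.00933433]
[0.5512 0.0803 0.039 ] 0.002058753703622756 0.07104846323617495
[0.5512 0.0803 0.039 ] 0.0014441408845727974 0.07143922742488812
[0.5495 0.0802 0.046 ] 0.0004091664011329188 0.07113085683322669
[0.5495 0.0802 0.046 ] -0.00020544641791704054 0.07152162102193985
[0.55615595 0.0092297  0.046     ]
(array([-0.929,  4.111, -0.644]), array([-0.    ,  0.0007,  0.0284]))
```

servo_tool(travel=[[-0.19, 0.82, -0.12], [-0.19, 0.82, -0.12], [-0.19, 0.82, -0.12]], dr=[[0, 0, 0], [0, 0, 0], [0, 0, 0]], fingers=[-0.2, -0.2, -0.2])

```text
time: 12.65
position: [0.4956, -0.0262, 0.2184]
tcp_rot: [3.14, 0.002, 0.086]
contact_force: [0.6, 0.4, -0.4]
gripper_width: 0.037
grip_force: 0.0
```

servo_tool(travel=[[-0.19, 0.82, -0.12], [-0.19, 0.82, -0.12], [-0.19, 0.82, -0.12]], dr=[[0, 0, 0], [0, 0, 0], [0, 0, 0]], fingers=[-0.2, -0.2, -0.2])

```text
time: 12.9
position: [0.4863, -0.0929, 0.2282]
tcp_rot: [3.14, 0.001, 0.085]
contact_force: [0.1, 1.3, 0.6]
gripper_width: 0.0371
grip_force: 0.0
```

servo_tool(travel=[[-0.19, 0.82, -0.12], [-0.19, 0.82, -0.12], [-0.19, 0.82, -0.12]], dr=[[0, 0, 0], [0, 0, 0], [0, 0, 0]], fingers=[-0.2, -0.2, -0.2])

```text
time: 13.15
position: [0.4771, -0.1593, 0.2379]
tcp_rot: [3.14, 0.001, 0.086]
contact_force: [0.9, 0.3, -0.4]
gripper_width: 0.0375
grip_force: 0.0
```

servo_tool(travel=[[-0.19, 0.82, 0.12], [-0.19, 0.82, 0.12], [-0.19, 0.82, 0.12], [-0.19, 0.82, 0.12]], dr=[[0, 0, 0], [0, 0, 0], [0, 0, 0], [0, 0, 0]], fingers=[-0.2, -0.2, -0.2, -0.2])

```text
time: 13.48
position: [0.4674, -0.222, 0.2275]
tcp_rot: [-3.139, 0.002, 0.087]
contact_force: [-0.1, 0.9, 0.2]
gripper_width: 0.0373
grip_force: 0.0
```

```bash
python3 snap.py p1 pin pin_rest
```

```text
(array([ 0.46754792, -0.22120203,  0.22790194]), array([-3.13881714e+00,  1.51590401e-03,  8.80547849e-02]))
pin 0.67 [360.2, 147.3, 387.2, 180.2] 373.9 163.5
pin_rest 0.95 [321.8, 117.1, 408.2, 212.0] 362.9 164.1
```

servo_tool(travel=[[-0.19, 0.82, 0.5], [-0.19, 0.82, 0.5], [-0.19, 0.82, 0.5], [-0.19, 0.82, 0.5], [-0.19, 0.82, 0.5]], dr=[[0, 0, 0], [0, 0, 0], [0, 0, 0], [0, 0, 0], [0, 0, 0]], fingers=[-0.2, -0.2, -0.2, -0.2, -0.2])

```text
time: 14.05
position: [0.4588, -0.2876, 0.1894]
tcp_rot: [-3.141, -0.0, 0.09]
contact_force: [0.1, -0.8, 0.3]
gripper_width: 0.037
grip_force: 0.0
```

```bash
python3 snap.py p2 pin pin_rest; python3 - <<'E'
from h import *
a=cv2.imread('pics/p1.png');b=cv2.imread('pics/p2.png')
def cr(i,n):
    m=np.load(n+'_pin_rest.npy')|np.load(n+'_pin.npy'); ys,xs=np.nonzero(m); x=int(xs.mean())-50;y=int(ys.mean())-62; print(n,x,y)
    return cv2.resize(i[y:y+125,x:x+100],(400,500),interpolation=cv2.INTER_CUBIC)
cv2.imwrite('pics/p12.png',cv2.hconcat([cr(a,'p1'),cr(b,'p2')]))
E
```

```text
(array([ 0.4590055 , -0.28756494,  0.18990526]), array([-3.14154542e+00, -7.72069076e-04,  9.05382198e-02]))
pin 0.96 [302.9, 136.4, 330.4, 170.9] 316.4 153.4
pin_rest 0.72 [266.7, 104.9, 357.6, 208.5] 313.3 156.5
p1 314 102
p2 263 94
```

View pics/p12.png

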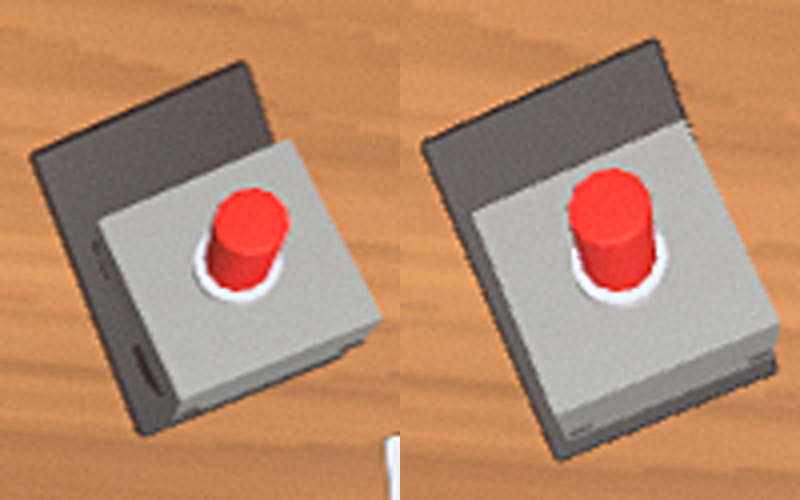

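The two views show the block's upper-face corners and the red head: its top disc is centred at crop (252,222) in p1 and (209,207) in p2. I'll fit mouth position, yaw and tilt jointly.

```bash
python3 - <<'E'
from h import *
import pickle
from scipy.optimize import least_squares as LS
a,_=pickle.load(open('p1.pkl','rb'));b,_=pickle.load(open('p2.pkl','rb'))
A=np.array([(290,140),(100,222),(180,390),(382,318),(252,222)])/4+[314,102]
B=np.array([(287,122),(72,212),(157,412),(378,325),(209.5,207)])/4+[263,94]
M=np.array([(28,-28,0),(28,28,0),(-28,28,0),(-28,-28,0),(0,0,37)])/1e3
def f(v):
    X=Ro.from_euler('ZY',[v[3],v[4]]).apply(M)+v[:3]
    return np.r_[proj(a,X)-A,proj(b,X)-B].ravel()
s=LS(f,[.49,-.32,.058,.5,.5],loss='soft_l1'); print(s.x.round(4)); print(f(s.x).reshape(-1,2).round(1).tolist())
g=lambda v:f([v[0],v[1],.058,v[2],.5]); w=LS(g,[.49,-.32,.5],loss='soft_l1').x; print(w.round(4))
# head only, triangulated
h=lambda X: np.r_[(proj(a,X)-A[4:]).ravel(),(proj(b,X)-B[4:]).ravel()]
q=LS(h,[.5,-.3,.09]); print('headtop',q.x.round(4),q.fun.round(2))
yaw=s.x[3]; ax=Ro.from_euler('ZY',[yaw,.5]).apply([0,0,1]); print('pred headtop',s.x[:3]+.037*ax, w[0]+.037*np.sin(.5)*np.cos(w[2]),w[1]+.037*np.sin(.5)*np.sin(w[2]))
E
```

```text
[ 0.5026 -0.3215  0.0533  0.4908  0.501 ]
[[0.0, 0.1], [0.1, -0.5], [0.2, 1.9], [-0.4, 0.1], [0.3, -0.2], [-0.5, -0.0], [0.7, 0.1], [-0.4, 0.2], [-0.2, -0.6], [0.3, -0.1]]
[ 0.503  -0.3204  0.4901]
headtop [ 0.5182 -0.3129  0.0858] [ 0.02 -0.09 -0.02  0.08]
pred headtop [ 0.51829097 -0.31315594  0.0857529 ] 0.518685548083056 -0.31209279231056664
```

```bash
python3 - <<'E'
from h import *
ax=Ro.from_euler('ZY',[.49,.5]).apply([0,0,1]); m=np.array([.503,-.3207,.057])
print(m+.085*ax, goto(m+.085*ax,[np.pi,.5,.49]))
E
```

```text
[ 0.5389561  -0.30152144  0.13159452] (array([0.977, 0.262, 0.735]), array([-0.0314, -0.1574, -0.1244]))
```

servo_tool(travel=[[0.3, 0.1, 0.1], [0.6, 0.2, 0.2], [0.98, 0.262, 0.4], [0.98, 0.262, 0.735], [0.98, 0.262, 0.735], [0.98, 0.262, 0.735], [0.98, 0.262, 0.735], [0.98, 0.262, 0.735]], dr=[[-0.0314, -0.1574, -0.1244], [-0.0314, -0.1574, -0.1244], [-0.0314, -0.1574, -0.1244], [-0.0314, -0.1574, -0.1244], [-0.0314, -0.1574, -0.1244], [-0.0314, -0.1574, -0.1244], [-0.0314, -0.1574, -0.1244], [-0.0314, -0.1574, -0.1244]], fingers=[-0.2, -0.2, -0.2, -0.2, -0.2, -0.2, -0.2, -0.2])

```text
time: 14.87
position: [0.539, -0.3025, 0.1317]
tcp_rot: [3.14, 0.498, 0.487]
contact_force: [-0.1, -0.7, 0.6]
gripper_width: 0.0374
grip_force: 0.0
```

```bash
python3 snap.py p3 pin pin_rest; python3 - <<'E'
from h import *
ax=Ro.from_euler('ZY',[.49,.5]).apply([0,0,1]); m=np.array([.503,-.3207,.057])
print(T(),goto(m+.020*ax,[np.pi,.5,.49]))
c=cal('wrist'); im=cv2.imread('pics/p3.png'); print(proj(c,np.array([m+.037*ax,m+.005*ax,m])))
cv2.imwrite('pics/p3c.png',cv2.resize(im[140:320,200:360],(640,600)))
E
```

```text
(array([ 0.53866767, -0.30326338,  0.13246982]), array([3.13931454, 0.49725196, 0.48521676]))
pin 0.94 [262.6, 206.8, 289.4, 243.2] 277.3 222.3
pin_rest 0.58 [237.6, 131.7, 316.7, 247.9] 277.4 183.8
(array([ 0.53820108, -0.30387494,  0.13283689]), array([3.13909355, 0.49752817, 0.48442948])) (array([ 0.025, -0.022,  0.816]), array([-0.0001, -0.0008, -0.0016]))
[[276.82852648 228.50551408]
 [277.06279292 215.43340414]
 [277.09419277 213.6808072 ]]
```

View pics/p3c.png

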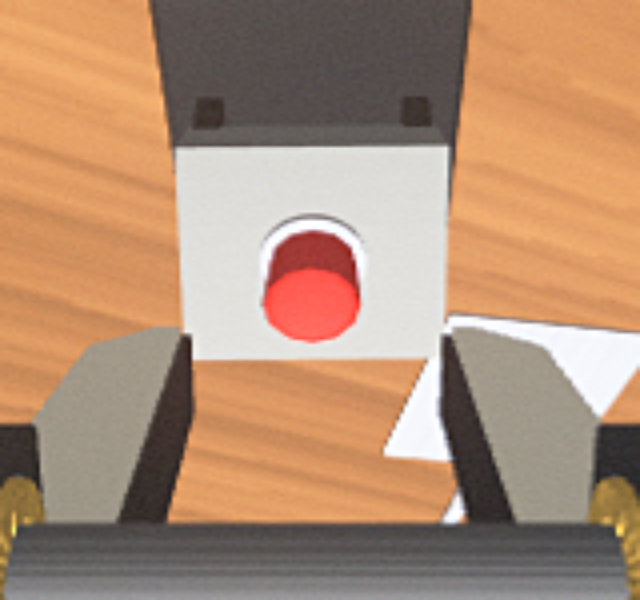

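The approach view shows the pin centred between the open fingers (head px (278,231), within about 2 mm of prediction). I'll descend along the axis and grip.

servo_tool(travel=[[0.005, -0.01, 0.2], [0.005, -0.01, 0.4], [0.005, -0.01, 0.6], [0.005, -0.01, 0.75], [0.005, -0.01, 0.81], [0.005, -0.01, 0.81]], dr=[[0, 0, 0], [0, 0, 0], [0, 0, 0], [0, 0, 0], [0, 0, 0], [0, 0, 0]], fingers=[-0.2, -0.2, -0.2, -0.2, -0.2, -0.2])

```text
time: 15.52
position: [0.5095, -0.3173, 0.0738]
tcp_rot: [-3.14, 0.5, 0.486]
contact_force: [0.1, 0.0, -0.4]
gripper_width: 0.0373
grip_force: 0.0
```

servo_tool(travel=[[0, 0, 0], [0, 0, 0], [0, 0, 0], [0, 0, 0], [0, 0, 0]], dr=[[0, 0, 0], [0, 0, 0], [0, 0, 0], [0, 0, 0], [0, 0, 0]], fingers=[-1, -1, -1, -1, -1], force=30)

```text
time: 15.93
position: [0.5115, -0.3166, 0.0743]
tcp_rot: [3.141, 0.5, 0.489]
contact_force: [0.6, 0.3, 2.9]
gripper_width: 0.0175
grip_force: 30.0
```

servo_tool(travel=[[0, 0, -0.1], [0, 0, -0.3], [0, 0, -0.6], [0, 0, -0.9], [0, 0, -0.9]], dr=[[0, 0, 0], [0, 0, 0], [0, 0, 0], [0, 0, 0], [0, 0, 0]], fingers=[-1, -1, -1, -1, -1])

```text
time: 16.35
position: [0.545, -0.3001, 0.1411]
tcp_rot: [3.136, 0.496, 0.487]
contact_force: [1.2, -0.3, 0.3]
gripper_width: 0.0169
grip_force: 30.0
```

servo_tool(travel=[[0, 0, -0.2], [0, 0, -0.4], [0, 0, -0.4], [0, 0, -0.4], [0, 0, -0.4], [0, 0, -0.4]], dr=[[0, 0.0398, 0], [0, 0.0796, 0], [0, 0.1194, 0], [0, 0.159, 0], [0, 0.159, 0], [0, 0.159, 0]], fingers=[-1, -1, -1, -1, -1, -1])

```text
time: 16.85
position: [0.5529, -0.294, 0.1647]
tcp_rot: [-3.14, 0.004, 0.485]
contact_force: [1.0, 0.0, -1.3]
gripper_width: 0.0178
grip_force: 30.0
```

```bash
python3 -c "
from h import *
s=read_state(); print(T(),s['contact_force'],s['gripper_width'],goto([.5512,.0807,.17],[np.pi,0,.49]))"; python3 snap.py p4 pin
```

```text
(array([ 0.55293209, -0.29400431,  0.16467914]), array([-3.13951083,  0.00367204,  0.4847645 ])) [ 0.98347927  0.02023173 -1.31035313] 0.017795370351532277 (array([ 2.163, -4.154, -0.066]), array([-0.0007,  0.0012, -0.0017]))
(array([ 0.55393675, -0.29341918,  0.16438259]), array([-3.13939995,  0.00417692,  0.48661704]))
pin 0.66 [258.9, 226.1, 295.8, 290.4] 278.5 259.6
```

servo_tool(travel=[[0.433, -0.83, 0], [0.433, -0.83, 0], [0.433, -0.83, 0]], dr=[[0, 0, 0], [0, 0, 0], [0, 0, 0]], fingers=[-1, -1, -1])

```text
time: 17.2
position: [0.5545, -0.2114, 0.1636]
tcp_rot: [-3.135, 0.003, 0.494]
contact_force: [-0.1, 0.3, -0.3]
gripper_width: 0.0177
grip_force: 30.0
```

servo_tool(travel=[[0.433, -0.83, 0], [0.433, -0.83, 0], [0.433, -0.83, 0]], dr=[[0, 0, 0], [0, 0, 0], [0, 0, 0]], fingers=[-1, -1, -1])

```text
time: 17.45
position: [0.5538, -0.1367, 0.1638]
tcp_rot: [-3.136, 0.003, 0.495]
contact_force: [-0.8, -1.0, -0.4]
gripper_width: 0.0176
grip_force: 30.0
```

servo_tool(travel=[[0.433, -0.83, 0], [0.433, -0.83, 0], [0.433, -0.83, 0]], dr=[[0, 0, 0], [0, 0, 0], [0, 0, 0]], fingers=[-1, -1, -1])

```text
time: 17.7
position: [0.5531, -0.0624, 0.1641]
tcp_rot: [-3.137, 0.003, 0.494]
contact_force: [0.2, 0.3, -0.8]
gripper_width: 0.0177
grip_force: 30.0
```

servo_tool(travel=[[0.433, -0.83, 0], [0.433, -0.83, 0], [0.433, -0.83, 0]], dr=[[0, 0, 0], [0, 0, 0], [0, 0, 0]], fingers=[-1, -1, -1])

```text
time: 17.95
position: [0.5525, 0.012, 0.1643]
tcp_rot: [-3.138, 0.003, 0.494]
contact_force: [0.2, -0.3, -0.4]
gripper_width: 0.0176
grip_force: 30.0
```

servo_tool(travel=[[0.433, -0.83, 0.2], [0.433, -0.83, 0.3], [0.433, -0.83, 0.3], [0.433, -0.83, 0.3], [0.433, -0.83, 0.3]], dr=[[0, 0, 0], [0, 0, 0], [0, 0, 0], [0, 0, 0], [0, 0, 0]], fingers=[-1, -1, -1, -1, -1])

```text
time: 18.37
position: [0.5526, 0.0813, 0.1404]
tcp_rot: [-3.141, 0.003, 0.491]
contact_force: [0.0, 0.3, -0.1]
gripper_width: 0.0174
grip_force: 30.0
```

```bash
python3 snap.py q1 pin; python3 - <<'E'
from h import *
s=read_state(); print(T(),s['contact_force'],goto([.5512,.0807,.11],[np.pi,0,.49]))
import pickle
c,(p,r)=pickle.load(open('q1.pkl','rb')); R=Ro.from_euler('xyz',r)
# predicted pin points if pin coaxial with tool: tip 54 mm ahead of TCP
for d in (.054,.020,.015,-.017): print(d,proj(c,p+R.apply([0,0,d])).round(1))
print('hole',proj(c,[.5512,.0807,.039]),proj(c,[.5512,.0807,.046]))
m=np.load('q1_pin.npy')
for y in range(200,300,6):
    xs=np.nonzero(m[y])[0]; print(y,(xs.min(),xs.max()) if len(xs) else None,end=' ')
im=cv2.imread('pics/q1.png'); cv2.imwrite('pics/q1c.png',cv2.resize(im[130:310,160:400],(800,600),interpolation=cv2.INTER_CUBIC))
E
```

```text
(array([0.5527826 , 0.08070928, 0.14083227]), array([-3.14124692e+00,  1.94315510e-03,  4.89144797e-01]))
pin 0.74 [259.3, 224.4, 292.5, 291.8] 278.4 259.7
(array([0.55282594, 0.08036665, 0.14102158]), array([-3.14126799e+00,  1.51220822e-03,  4.88101267e-01])) [-0.19514955 -0.37148145 -1.26645011] (array([-0.015, -0.013,  0.388]), array([-0.0001,  0.0005, -0.0006]))
0.054 [[279.2 228.7]]
0.02 [[279.3 247. ]]
0.015 [[279.4 250.2]]
-0.017 [[279.5 275.8]]
hole [[278.35969625 211.79561948]] [[278.349023   214.09734673]]
200 None 206 None 212 None 218 None 224 None 230 (np.int64(273), np.int64(284)) 236 (np.int64(267), np.int64(291)) 242 (np.int64(264), np.int64(293)) 248 (np.int64(264), np.int64(292)) 254 (np.int64(264), np.int64(293)) 260 (np.int64(263), np.int64(293)) 266 (np.int64(263), np.int64(293)) 272 (np.int64(262), np.int64(294)) 278 (np.int64(263), np.int64(294)) 284 (np.int64(266), np.int64(292)) 290 (np.int64(277), np.int64(280)) 296 None
```

View pics/q1c.png

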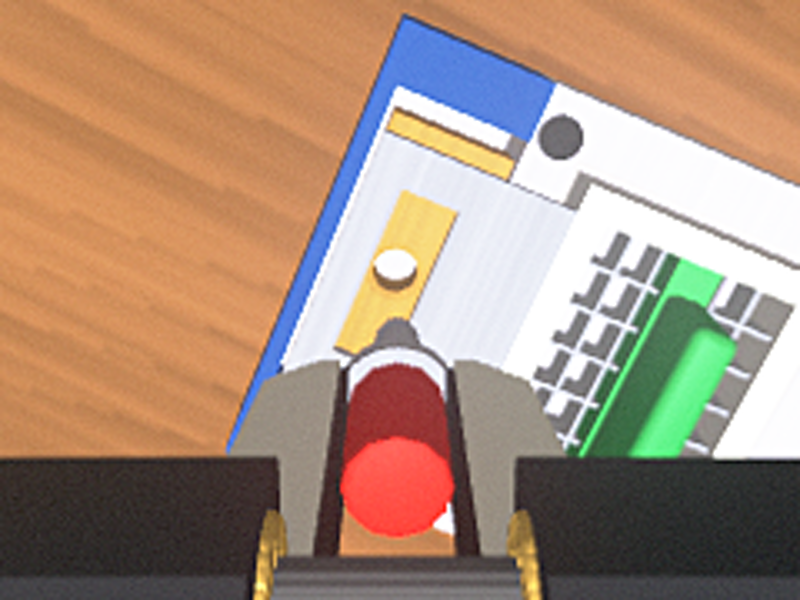

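The view shows the pin tip at px (279.4,230) and the keeper hole at (278.5,211.3). Both agree with prediction, so the pin is coaxial with the tool. I'll align and lower it.

servo_tool(travel=[[-0.013, -0.012, 0.1], [-0.013, -0.012, 0.25], [-0.013, -0.012, 0.43], [-0.013, -0.012, 0.43], [-0.013, -0.012, 0.43], [-0.013, -0.012, 0.43]], dr=[[0, 0, 0], [0, 0, 0], [0, 0, 0], [0, 0, 0], [0, 0, 0], [0, 0, 0]], fingers=[-1, -1, -1, -1, -1, -1])

```text
time: 18.97
position: [0.5511, 0.0811, 0.1069]
tcp_rot: [-3.141, 0.001, 0.487]
contact_force: [0.4, 0.2, -0.4]
gripper_width: 0.0175
grip_force: 30.0
```

```bash
python3 - <<'E'
from h import *
for i in range(3):
  s=read_state(); print(T(),s['contact_force'],goto([.5514,.0809,.066],[np.pi,0,.49])); get_image('wrist')
E
```

```text
(array([0.5510533 , 0.08111943, 0.10692064]), array([-3.14075121e+00,  9.45888031e-04,  4.87461362e-01])) [ 0.43922899  0.15687344 -0.41383309] (array([0.003, 0.005, 0.512]), array([-0.0003,  0.0003, -0.0008]))
(array([0.55128723, 0.0813069 , 0.10723415]), array([-3.14104798e+00,  2.45590347e-04,  4.87697425e-01])) [ 0.43513437  0.3338077  -0.34433839] (array([-0.001,  0.005,  0.515]), array([-0.0002,  0.0001, -0.0007]))
(array([0.55133042, 0.08139093, 0.1073214 ]), array([-3.14118108e+00,  6.95021082e-05,  4.87865940e-01])) [-0.4047485   0.01539057 -1.17708451] (array([-0.002,  0.006,  0.517]), array([-0.0001,  0.    , -0.0007]))
```

Well aligned; lower past the keeper's top and watch the force.

servo_tool(travel=[[0, 0.005, 0.06], [0, 0.005, 0.12], [0, 0.005, 0.18], [0, 0.005, 0.24], [0, 0.005, 0.24]], dr=[[0, 0, 0], [0, 0, 0], [0, 0, 0], [0, 0, 0], [0, 0, 0]], fingers=[-1, -1, -1, -1, -1])

```text
time: 19.53
position: [0.5502, 0.0815, 0.0859]
tcp_rot: [-3.139, 0.003, 0.488]
contact_force: [0.7, -0.4, 0.1]
gripper_width: 0.0174
grip_force: 30.0
```

servo_tool(travel=[[0.005, 0, 0.06], [0.005, 0, 0.12], [0.005, 0, 0.18], [0.005, 0, 0.18], [0.005, 0, 0.18]], dr=[[0, 0, 0], [0, 0, 0], [0, 0, 0], [0, 0, 0], [0, 0, 0]], fingers=[-1, -1, -1, -1, -1])

```text
time: 19.95
position: [0.5508, 0.0816, 0.0724]
tcp_rot: [-3.14, 0.002, 0.488]
contact_force: [-0.0, -0.2, -0.6]
gripper_width: 0.0174
grip_force: 30.0
```

servo_tool(travel=[[0, 0, 0.03], [0, 0, 0.05], [0, 0, 0.05], [0, 0, 0.05]], dr=[[0, 0, 0], [0, 0, 0], [0, 0, 0], [0, 0, 0]], fingers=[-1, -1, -1, -1])

```text
time: 20.28
position: [0.551, 0.0817, 0.0688]
tcp_rot: [-3.14, 0.002, 0.488]
contact_force: [-0.4, -0.8, -0.9]
gripper_width: 0.0173
grip_force: 30.0
```

servo_tool(travel=[[0, 0, 0.015], [0, 0, 0.03], [0, 0, 0.03], [0, 0, 0.03]], dr=[[0, 0, 0], [0, 0, 0], [0, 0, 0], [0, 0, 0]], fingers=[-1, -1, -1, -1])

```text
time: 20.62
position: [0.551, 0.0816, 0.0664]
tcp_rot: [-3.14, 0.002, 0.488]
contact_force: [-0.4, 0.2, -0.9]
gripper_width: 0.0174
grip_force: 30.0
```

servo_tool(travel=[[0, 0, 0.01], [0, 0, 0.02], [0, 0, 0.02], [0, 0, 0.02]], dr=[[0, 0, 0], [0, 0, 0], [0, 0, 0], [0, 0, 0]], fingers=[-1, -1, -1, -1])

```text
time: 20.95
position: [0.5512, 0.0816, 0.0649]
tcp_rot: [-3.14, 0.001, 0.488]
contact_force: [0.0, -0.5, -0.1]
gripper_width: 0.0174
grip_force: 30.0
```

servo_tool(travel=[[0, 0, 0.01], [0, 0, 0.02], [0, 0, 0.02], [0, 0, 0.02]], dr=[[0, 0, 0], [0, 0, 0], [0, 0, 0], [0, 0, 0]], fingers=[-1, -1, -1, -1])

```text
time: 21.28
position: [0.5512, 0.0822, 0.0637]
tcp_rot: [-3.14, 0.001, 0.488]
contact_force: [-1.4, 2.6, 5.1]
gripper_width: 0.0173
grip_force: 30.0
```

Contact on the collar at 5 N, which should be home. Release and rise, then check.

servo_tool(travel=[[0, 0, 0], [0, 0, 0], [0, 0, 0], [0, 0, 0], [0, 0, -0.2], [0, 0, -0.6], [0, 0, -1], [0, 0, -1]], dr=[[0, 0, 0], [0, 0, 0], [0, 0, 0], [0, 0, 0], [0, 0, 0], [0, 0, 0], [0, 0, 0], [0, 0, 0]], fingers=[-0.3, -0.3, -0.3, -0.3, -0.3, -0.3, -0.3, -0.3])

```text
time: 21.95
position: [0.555, 0.0813, 0.1492]
tcp_rot: [3.137, -0.007, 0.488]
contact_force: [0.8, 1.0, 0.5]
gripper_width: 0.0327
grip_force: 0.0
```

servo_tool(travel=[[-0.5, 0, -0.4], [-0.7, 0, -0.8], [-0.7, 0, -0.8], [-0.7, 0, -0.8], [-0.7, 0, -0.8]], dr=[[0, 0, 0], [0, 0, 0], [0, 0, 0], [0, 0, 0], [0, 0, 0]], fingers=[-0.3, -0.3, -0.3, -0.3, -0.3])

```text
time: 22.37
position: [0.502, 0.0551, 0.2072]
tcp_rot: [-3.141, 0.001, 0.488]
contact_force: [0.9, -0.5, -0.6]
gripper_width: 0.0323
grip_force: 0.0
```

```bash
python3 snap.py f1 pin; python3 - <<'E'
from h import *
import pickle
from scipy.optimize import least_squares as LS
c,_=pickle.load(open('f1.pkl','rb')); h=cv2.cvtColor(cv2.imread('pics/f1.png'),cv2.COLOR_BGR2HSV)
m=cv2.inRange(h,(0,120,150),(8,255,255))|cv2.inRange(h,(174,120,150),(180,255,255))
N,l,s,cc=cv2.connectedComponentsWithStats(m); print([(s[j].tolist(),cc[j].round(1)) for j in range(1,N) if s[j,4]>100])
for d in (71,55,39,34): print(d,proj(c,[.5514,.0809,.012+d/1e3]))
for n in ('scene','top'):
    im=get_image(n); k=cal(n)
    for r in cut_out('pin',n)[:1]:
        ys,xs=np.nonzero(r['mask']); print(n,r['p'],r['bbox'],xs.mean(),ys.mean(),'exp head mid',proj(k,[.5514,.0809,.012+.055]),proj(k,[.5514,.0809,.083]))
E
```

```text
(array([0.50177855, 0.0553297 , 0.20642562]), array([-3.13977836e+00,  2.10839444e-03,  4.88173594e-01]))
pin 0.84 [266.6, 133.7, 291.7, 157.9] 278.5 143.5
[([270, 136, 18, 20, 285], array([278.5, 145.4]))]
71 [[280.16332481 145.06832458]]
55 [[280.11461513 143.85951842]]
39 [[280.07083856 142.77307907]]
34 [[280.05805342 142.45576975]]
scene 0.46 [306.4, 209.6, 315.4, 224.1] 310.7938144329897 217.09278350515464 exp head mid [[310.01544784 216.76661456]] [[310.33456337 212.74427459]]
```

The scene and wrist views put the upright pin at its home position to within about 2 mm, and I felt the collar make contact. Handing in.

```bash
python3 -c "
from rig import *
print(hand_in())"
```

```text
the job is handed in; nothing more can be done
None
```

The green cassette is seated in the recess and the locking pin is down through the slot and keeper hole to its collar; I handed the job in at about 22.5 s on the robot's clock, but the hand-in returned no verdict.

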